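# Make up the press counterweight on the scale

### The arm

A 6-joint arm with a two-finger parallel gripper is mounted at the origin on the work surface. World frame = base frame: x ahead of the robot, y to its left, z up, the work surface at z = 0. Lengths are in m, angles in rad, forces in N, time in s.
With the tool pointing down it reaches from about 0.375 to 0.975 m from the base axis. Payload 3.8 kg.
Tool frame: the origin (TCP) lies at the very end of the fingers, on their centre line; the grasp point (between the pads) lies 19 mm behind it; z points along the fingers, y is the line along which they close (so a half turn about z gives the same grasp; the last joint's range is limited). The gripper opens to 85 mm and grips with 20 to 120 N. Pads are 22 mm wide; open, the fingers measure 114 mm over their backs; the gripper's body (76 mm by 85 mm) begins 54 mm behind the grasp point. The pads swing forward as they close: fully open they stand 13 mm farther back than shut.
Start: joints at [-1.147, 0.264, 1.604, -0, 1.274, -0.037], TCP at [0.3, -0.605, 0.231] pointing down, gripper open.
Joint ranges: [-2.63, 2.63], [-0.94, 2.18], [0.31, 2.57], [-1.31, 4.45], [0, 2.66], [-2.55, 2.55]. Speed limits (rad/s): [2.57, 2.57, 3.14, 3.14, 3.14, 3.14].

### API

Orientations are given as a rotation vector (axis times angle).
In Python, from workcell import monitor, viewer, job gives the robot as it stands. The module is installed in compiled form; this text tells all that it offers.
- The arm moves only by the tool step_arm, never from a script. Its argument "series" is one flat list of numbers, 4 for each row, row after row: the shift along the tool's x, y, z in m, then the turn about the tool's z in rad. A call has 1 to 8 rows; each row is the pose to reach, as a shift and turn from the pose commanded when the call began, along the tool's axes at that moment; what a row does not reach only later rows make up. A row lasts 1/8 s, in which the tool goes at most 62.5 mm and 10.7 degrees, less where a joint would pass 70% of its speed; a pose out of reach is approached as far as the arm can. A call with a gripper value outside its range is refused whole. "gripper" is the opening, from 0 (shut) to 1 (fully open), set as the call begins (left out, the last holds). The fingers move at their own pace and stop on an object; "newtons" is the grip in N (left out, the last holds). Time passes only in rows, so rows that repeat a pose let the fingers close. It gives the time, the measured TCP pose, the force, the opening and the grip force at its end, in the units of the state.
- monitor.read_state(): the state, without advancing time (a new reading comes with each control period).
- viewer.read_camera(name): name is "scene" or "side" or "wrist"; returns a dict with "image" (384x512x3 uint8, red, green, blue), "intrinsics" (3x3 intrinsics, pixels), "distortion" ([k1, k2, p1, p2, k3] as OpenCV has them; the pictures are not rectified), "T" (4x4, takes a point from camera to world coordinates); the wrist camera has in their place "hand_eye" (4x4, takes a point from camera to tool coordinates, whose origin is the TCP and whose axes are the flange's). Camera axes: x right, y up, looking along -z (the intrinsics and any distortion apply to the point x, -y, -z); pixel columns grow to the right and rows downward; lengths in m; the calibration is good to about 2 mm. A picture is of the moment at which its call begins: read the wrist's pose just before it. There is no depth.
- job.finish_job(): hands the job in; it is judged then, once.
Trained networks look in a picture, given as the dict that the camera call returned (one of the last four; its "shot" number tells which), for a name from the list of things; names that differ only in an ending like _2 or _b are one class to them, and where a whole thing is asked for, a point or a joint stands for the part that bears it (a point fixed in the world has none). Each returns a list of dicts, best first, with "score" (0 to 1); they miss things now and then, are a little off and sometimes report something else, mostly with a low value. They report only what shows in the picture. A call takes as long as a camera call. They do not tell look-alikes from the thing itself.
- viewer.boxes_of(picture, label): "extent" ([centre column, centre row, width, height] in pixels, round what is visible of it).
- viewer.spot_point(picture, label): "point" ([column, row] in pixels: a listed point, or the origin of a listed thing).
The state is a dict: "time": time; "q": joint angles; "joint_vel": joint speeds; "joint_torque": joint torques, N m; "tool_pos": TCP position; "tcp_rot": TCP orientation; "wrist_force": force on the tool from outside, world axes, zero at the start; "torque": the same for the moment, N m; "width": opening from 0.0 (shut) to 1.0 (fully open); "grip_force": force on a finger pad.
Only numpy, scipy, OpenCV 4.12 (cv2) and the standard library are available. Lean on these libraries where they do the work, as an engineer would, in place of code of your own. Each camera call takes 0.05 s, during which the arm holds its last target. There are 200 camera calls.

### The job

Make up the counterweight for the press's blanket bar: thread the brass ring weights, one at a time, onto the rod of the hanger that stands on the scale, letting go of each and letting the needle settle before fetching the next, until the needle rests in the green sector. Feel each ring onto the rod gently, so that the needle never swings into the red, leave the rings you do not need lying on the table, and do not disturb the other things on the bench.

Things in the scene. Friction and masses are not known exactly. Their poses are not given: they have to be found in the camera images.
- scale: blue bench scale, fixed; origin on the table under the pan's centre, x towards the dial, z up. Housing 200 wide, 340 long, reaching 100 back from the origin, 64 high under the pan; beyond the pan the round white dial (diameter 154, centre 165 along x, 68 up) slopes away from the pan, its top edge about 102 high
- pan_center (a point): centre of the upper face of the scale's round flat steel pan (diameter 156); z up, x towards the dial. Unloaded it stands 90 above the table and sinks 7.0 per kg, straight down, like a spring of 1.4 N per mm. On it stands the loose steel counterweight hanger: round base diameter 72, 10 thick, with an upright rod in its middle
- rod_about (a point): where the hanger's rod would end if it stood at the pan's centre: 65 above the pan, moving with it. The rod has diameter 14, its flat end a 1.5 bevel; it is polished and oiled. The hanger was set down by hand: the rod really stands up to 7 off this point in x and also in y of the pan (10 in all), which is not measured; that height is true. The hanger's weight, 0.34 to 0.61 kg, is not known either
- needle (a joint): black needle of the scale's dial, 57 long: 0 rad at zero (pointing up the slope, towards the pan), growing clockwise, 2.618 rad per kg on the pan (5.236 at 2 kg); a push of 1 N down on the pan or rod adds 0.267 rad. The green sector runs from 2.068 to 2.579 rad (0.79 to 0.985 kg), the red one from 3.927 rad (1.50 kg) up. The needle swings a little and settles in about half a second
- ring1_c (a point): brass ring weight (one of four alike), diameter 50, 12 thick, with a plain through bore of diameter 17, about 0.16 kg (0.15 to 0.17), lying flat on the table; point at its centre, half-way up, z along the bore
- ring2_c (a point): brass ring weight (one of four alike), diameter 50, 12 thick, with a plain through bore of diameter 17, about 0.16 kg (0.15 to 0.17), lying flat on the table; point at its centre, half-way up, z along the bore
- ring3_c (a point): brass ring weight (one of four alike), diameter 50, 12 thick, with a plain through bore of diameter 17, about 0.16 kg (0.15 to 0.17), lying flat on the table; point at its centre, half-way up, z along the bore
- ring4_c (a point): brass ring weight (one of four alike), diameter 50, 12 thick, with a plain through bore of diameter 17, about 0.16 kg (0.15 to 0.17), lying flat on the table; point at its centre, half-way up, z along the bore
- eyenut_c (a point): bystander: steel eye nut (collar diameter 30, ring diameter 53 standing on it, 66 high), screwed on later; point half-way up
- brayer_c (a point): bystander: hand roller: dark red roller diameter 42 x 150 in a steel fork with a red wooden handle, 180 long over all; point at the roller's centre
- marker_c (a point): bystander: white marker pen with a black cap, diameter 14, 140 long, lying; point near its middle
- inktin_c (a point): bystander: black closed ink tin, diameter 84, 75 high; point at its centre
- knobcap_c (a point): bystander: black rubber foot cap, diameter 36, 22 high; point at its centre
- knife_c (a point): bystander: palette knife with a dark wooden handle, about 220 long, lying flat; point near its middle
- baren_c (a point): bystander: blue-grey disc baren, diameter 140, with a grip bar across its top, 28 high; point at its centre
Mind the look-alikes: they are no part of the job. What is shaped like the part that bears ring2_c but orange is not meant. What is shaped like the part that bears ring1_c but grey is not meant.

How it is judged:
On the way, in this order (a step that is already met when the one before it is completed fails the run):
1. a first ring lies on the hanger's base, threaded on the rod and let go, and the needle has settled (((horizontal distance between ring1_c and pan_center below 0.025 m and z of ring1_c in the frame of pan_center between 0.01 and 0.022 m and angle between ring1_c's own z axis and vertical below 0.12 rad and contact force between the fingers and ring1 below 0.1 N) or (horizontal distance between ring2_c and pan_center below 0.025 m and z of ring2_c in the frame of pan_center between 0.01 and 0.022 m and angle between ring2_c's own z axis and vertical below 0.12 rad and contact force between the fingers and ring2 below 0.1 N) or (horizontal distance between ring3_c and pan_center below 0.025 m and z of ring3_c in the frame of pan_center between 0.01 and 0.022 m and angle between ring3_c's own z axis and vertical below 0.12 rad and contact force between the fingers and ring3 below 0.1 N) or (horizontal distance between ring4_c and pan_center below 0.025 m and z of ring4_c in the frame of pan_center between 0.01 and 0.022 m and angle between ring4_c's own z axis and vertical below 0.12 rad and contact force between the fingers and ring4 below 0.1 N)) and velocity of joint needle between -0.15 and 0.15 rad/s), for 0.2 s.
2. a second ring lies on the first, threaded on the rod and let go, and the needle has settled (((horizontal distance between ring1_c and pan_center below 0.025 m and z of ring1_c in the frame of pan_center between 0.022 and 0.034 m and angle between ring1_c's own z axis and vertical below 0.12 rad and contact force between the fingers and ring1 below 0.1 N) or (horizontal distance between ring2_c and pan_center below 0.025 m and z of ring2_c in the frame of pan_center between 0.022 and 0.034 m and angle between ring2_c's own z axis and vertical below 0.12 rad and contact force between the fingers and ring2 below 0.1 N) or (horizontal distance between ring3_c and pan_center below 0.025 m and z of ring3_c in the frame of pan_center between 0.022 and 0.034 m and angle between ring3_c's own z axis and vertical below 0.12 rad and contact force between the fingers and ring3 below 0.1 N) or (horizontal distance between ring4_c and pan_center below 0.025 m and z of ring4_c in the frame of pan_center between 0.022 and 0.034 m and angle between ring4_c's own z axis and vertical below 0.12 rad and contact force between the fingers and ring4 below 0.1 N)) and velocity of joint needle between -0.15 and 0.15 rad/s), for 0.2 s.
At the end, for the whole second after the job is handed in: The needle rests in the green sector (2.068 to 2.579 rad). Every ring is let go: threaded flat on the rod (centre within 25 mm of the pan's centre from above, 10 to 60 mm above the pan, tilt under 0.12 rad), or flat on the table over 110 mm from the pan's centre (value of joint needle between 2.068 and 2.579 rad and velocity of joint needle between -0.15 and 0.15 rad/s and ((horizontal distance between ring1_c and pan_center below 0.025 m and z of ring1_c in the frame of pan_center between 0.01 and 0.06 m and angle between ring1_c's own z axis and vertical below 0.12 rad) or (horizontal distance between ring1_c and pan_center above 0.11 m and height (world z) of ring1_c below 0.012 m)) and ((horizontal distance between ring2_c and pan_center below 0.025 m and z of ring2_c in the frame of pan_center between 0.01 and 0.06 m and angle between ring2_c's own z axis and vertical below 0.12 rad) or (horizontal distance between ring2_c and pan_center above 0.11 m and height (world z) of ring2_c below 0.012 m)) and ((horizontal distance between ring3_c and pan_center below 0.025 m and z of ring3_c in the frame of pan_center between 0.01 and 0.06 m and angle between ring3_c's own z axis and vertical below 0.12 rad) or (horizontal distance between ring3_c and pan_center above 0.11 m and height (world z) of ring3_c below 0.012 m)) and ((horizontal distance between ring4_c and pan_center below 0.025 m and z of ring4_c in the frame of pan_center between 0.01 and 0.06 m and angle between ring4_c's own z axis and vertical below 0.12 rad) or (horizontal distance between ring4_c and pan_center above 0.11 m and height (world z) of ring4_c below 0.012 m))); the robot touches nothing.
It fails at once if the needle swings into the red sector (past 3.927 rad, 1.50 kg): the scale was pushed or struck too hard (value of joint needle above 3.927 rad).
It fails at once if another thing on the bench (eye nut, roller, marker, tin, cap, palette knife, baren) is moved more than 25 mm (distance of any of eyenut_c, brayer_c, marker_c, inktin_c, knobcap_c, knife_c, baren_c from where it was at the start of the episode above 0.025 m).
It also fails if it takes over 72 s, if anything falls off the work surface, if the arm or the gripper's body presses on something with over 40 N, if the wrist force passes 120 N, or if a joint passes its speed limit or range.

## Working session

There is one attempt and no reset: what is moved stays moved. The work goes in short steps, Python scripts to look and compute and a tool call to move; the robot and the scene stay as the last step left them, time stands still between calls to the robot, and variables do not carry over. Pictures are saved under pics/ and viewed, at most 10 in all, crops included, and the job is handed in when it is done.

Besides the shell and the picture viewer there is one more tool, called after "Call:" as name(argument=value, ...), one argument or row to a line, values as JSON. step_arm: Moves the arm, as the interface text tells. Its arguments: {"type":"object","properties":{"series":{"type":"array"},"gripper":{"type":"number"},"newtons":{"type":"number"}},"required":["series"]}

```bash
mkdir -p pics; cat > h.py <<'E'
import numpy as np, cv2
from scipy.spatial.transform import Rotation as R
from workcell import monitor, viewer, job
def camT(p,st=None):
    if 'T' in p: return np.array(p['T'])
    W=np.eye(4);W[:3,:3]=R.from_rotvec(st['tcp_rot']).as_matrix();W[:3,3]=st['tool_pos']
    return W@np.array(p['hand_eye'])
def ray(p,px,st=None):
    u=cv2.undistortPoints(np.array([[px]],float),np.array(p['intrinsics']),np.array(p['distortion']))[0,0]
    T=camT(p,st); d=T[:3,:3]@np.array([u[0],-u[1],-1]); return T[:3,3],d
def atz(p,px,z,st=None):
    o,d=ray(p,px,st); return o+d*(z-o[2])/d[2]
def proj(p,X,st=None):
    T=np.linalg.inv(camT(p,st)); c=(T[:3,:3]@np.atleast_2d(X).T).T+T[:3,3]
    c=c*[1,-1,-1]
    return cv2.projectPoints(c,np.zeros(3),np.zeros(3),np.array(p['intrinsics']),np.array(p['distortion']))[0][:,0]
def shot(n): 
    st=monitor.read_state(); return viewer.read_camera(n),st
def save(p,f,crop=None,s=1):
    im=p['image'][:,:,::-1]
    if crop: im=im[crop[1]:crop[3],crop[0]:crop[2]]
    cv2.imwrite('pics/'+f,cv2.resize(im,None,fx=s,fy=s,interpolation=cv2.INTER_CUBIC))
E
python3 - <<'E'
from h import *
np.set_printoptions(precision=3,suppress=True)
Z=dict(scale=0,pan_center=.087,rod_about=.152,ring1_c=.006,eyenut_c=.033,brayer_c=.021,marker_c=.007,inktin_c=.037,knobcap_c=.011,knife_c=.005,baren_c=.014)
ims=[]
for n in ['scene','side']:
    p,st=shot(n); save(p,n+'0.png'); ims.append(p['image'][:,:,::-1])
    print(n,camT(p)[:3,3])
    for k,z in Z.items():
        for d in viewer.spot_point(p,k)[:6]:
            if d['score']>.2: print(k,np.round(d['score'],2),np.array(d['point']),atz(p,d['point'],z))
cv2.imwrite('pics/both.png',cv2.resize(np.vstack(ims),None,fx=.78,fy=.78))
print(st)
E
```

```text
scene [1.193 0.879 0.764]
scale 0.75 [246.5 229.8] [0.531 0.004 0.   ]
pan_center 0.72 [246.  206.2] [0.532 0.002 0.087]
pan_center 0.22 [365.6 319.5] [0.603 0.523 0.087]
rod_about 0.68 [363.4 320.1] [0.664 0.556 0.152]
rod_about 0.63 [244.4 187.2] [ 0.534 -0.003  0.152]
ring1_c 0.58 [398.3 291.9] [0.389 0.47  0.006]
ring1_c 0.56 [238.9 184.2] [ 0.379 -0.245  0.006]
ring1_c 0.44 [218.  203.1] [ 0.518 -0.177  0.006]
ring1_c 0.43 [197.4 193.7] [ 0.542 -0.276  0.006]
eyenut_c 0.73 [160.9 201.1] [ 0.69  -0.264  0.033]
brayer_c 0.78 [152.7 180.9] [ 0.639 -0.434  0.021]
marker_c 0.7 [365.1 318.9] [0.533 0.479 0.007]
inktin_c 0.58 [396.6 294.7] [0.434 0.49  0.037]
inktin_c 0.53 [205.  177.3] [ 0.483 -0.316  0.037]
inktin_c 0.3 [222.8 157.1] [ 0.33  -0.424  0.037]
knobcap_c 0.4 [351.  235.2] [0.299 0.232 0.011]
knife_c 0.48 [222.5 154.9] [ 0.281 -0.501  0.005]
baren_c 0.56 [295.9 320.5] [0.673 0.387 0.014]
side [-0.363 -0.953  0.873]
scale 0.77 [267.4 214.1] [0.541 0.018 0.   ]
pan_center 0.97 [272.7 196.6] [ 0.545 -0.003  0.087]
rod_about 0.74 [266.5 178.6] [0.539 0.028 0.152]
ring1_c 0.58 
[... 179 characters left out ...]
  0.021]
marker_c 0.57 [200.9 170. ] [0.54  0.474 0.007]
inktin_c 0.62 [178.3 170.6] [0.429 0.481 0.037]
knobcap_c 0.61 [181.3 212.9] [0.28  0.218 0.011]
knife_c 0.93 [317.6 309.7] [ 0.32  -0.442  0.005]
baren_c 0.79 [235.6 164. ] [0.694 0.414 0.014]
{'time': 0.6, 'q': array([-1.147,  0.264,  1.604, -0.   ,  1.274, -0.037]), 'joint_vel': array([ 0.   ,  0.002, -0.001, -0.   , -0.002,  0.001]), 'joint_torque': array([  0.   , -51.464, -36.746,   0.   ,   0.001,  -0.   ]), 'tool_pos': array([ 0.3  , -0.605,  0.231]), 'tcp_rot': array([3.058, 0.717, 0.   ]), 'wrist_force': array([-0.838,  0.138,  1.129]), 'torque': array([ 0.012, -0.017, -0.024]), 'grip_force': 0.0, 'width': 0.9976586885196123}
```

View pics/both.png

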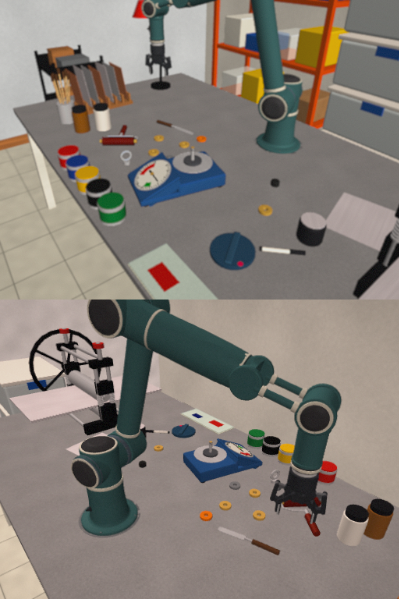

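```bash
python3 - <<'E'
import cv2,numpy as np
a=cv2.imread('pics/scene0.png')[140:260,140:300];b=cv2.imread('pics/side0.png')[150:290,180:400]
a=cv2.resize(a,None,fx=3.6,fy=3.6,interpolation=2)[:,:576];b=cv2.resize(b,(0,0),fx=2.6,fy=2.6,interpolation=2)
o=np.zeros((600,800,3),np.uint8)
b=cv2.resize(b,(440,280));a=cv2.resize(cv2.imread('pics/scene0.png')[150:230,170:290],(480,320),interpolation=2)
o[:320,:480]=a;o[320:,:440]=b
cv2.imwrite('pics/c.png',o)
E
```

```text
(no output)
```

View pics/c.png

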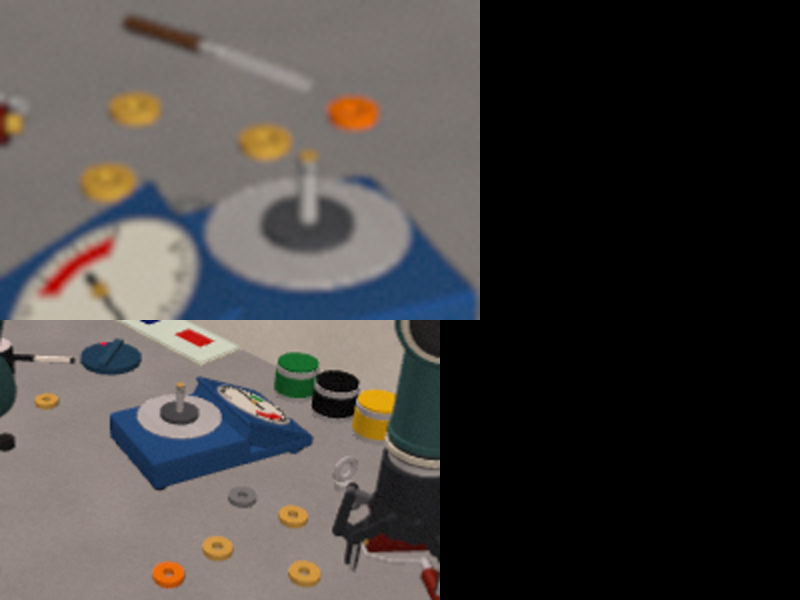

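The scene picture shows three brass rings in front of the scale, at about (204,177), (236,185) and (197,195), and one near the baren at (340,269). The orange ring (258,178) and grey ring are decoys. The hanger's rod stands on the pan at about (246,190).

```bash
python3 - <<'E'
from h import *
np.set_printoptions(precision=3,suppress=True)
p,st=shot('scene')
for x in [(204,177),(236,185.5),(197,195.5),(340,269),(258.3,178)]: print('sc',atz(p,x,.006))
p,st=shot('side')
for x in [(326.5,248),(288.5,263.5),(332,276.5),(203.5,190),(264.5,276.5)]: print('sd',atz(p,x,.006))
p,st=shot('wrist'); print(p['hand_eye'],p['intrinsics'],camT(p,st),p['distortion'])
print(R.from_rotvec(st['tcp_rot']).as_matrix())
E
```

```text
sc [ 0.454 -0.372  0.006]
sc [ 0.394 -0.243  0.006]
sc [ 0.55  -0.266  0.006]
sc [0.442 0.317 0.006]
sc [ 0.29  -0.241  0.006]
sd [ 0.552 -0.272  0.006]
sd [ 0.394 -0.248  0.006]
sd [ 0.456 -0.378  0.006]
sd [0.448 0.317 0.006]
sd [ 0.293 -0.245  0.006]
[[-0.001  0.963  0.27   0.068]
 [ 1.     0.     0.     0.   ]
 [ 0.     0.27  -0.963 -0.143]
 [ 0.     0.     0.     1.   ]] [[275.426   0.    255.949]
 [  0.    275.426 191.003]
 [  0.      0.      1.   ]] [[ 0.444  0.863  0.242  0.361]
 [-0.896  0.428  0.12  -0.574]
 [-0.    -0.27   0.963  0.374]
 [ 0.     0.     0.     1.   ]] [0.001 0.    0.    0.    0.   ]
[[ 0.896  0.445 -0.   ]
 [ 0.445 -0.896  0.   ]
 [ 0.    -0.    -1.   ]]
```

Call:
step_arm(
  series=[0.384,-0.325,-0.07,0.461,0.384,-0.325,-0.07,0.461,0.384,-0.325,-0.07,0.461,0.384,-0.325,-0.07,0.461,0.384,-0.325,-0.07,0.461,0.384,-0.325,-0.07,0.461,0.384,-0.325,-0.07,0.461,0.384,-0.325,-0.07,0.461],
  gripper=0.7,
)

```text
time: 2.35
tool_pos: [0.497, -0.1481, 0.3009]
tcp_rot: [3.141, -0.001, 0.002]
wrist_force: [0.9, -0.1, -0.0]
width: 0.702
grip_force: 0.0
```

Tool x is now world x, tool y is −y, tool z is down.

Call:
step_arm(
  series=[0.04,-0.06,0,0,0.07,-0.118,0,0,0.07,-0.148,0,0,0.07,-0.148,0,0,0.07,-0.148,0,0],
)

```text
time: 2.98
tool_pos: [0.5664, -0.0022, 0.3002]
tcp_rot: [3.141, 0.001, -0.0]
wrist_force: [-0.3, 0.7, -0.6]
width: 0.704
grip_force: 0.0
```

```bash
cat > rod.py <<'E'
from h import *
import sys
np.set_printoptions(precision=4,suppress=True)
p,st=shot('wrist'); print(st['tool_pos'],st['tcp_rot'])
for k,z in dict(scale=0,pan_center=.0865,rod_about=.1515,needle=.068).items():
    for d in viewer.spot_point(p,k)[:3]:
        print(k,np.round(d['score'],2),np.array(d['point']),atz(p,d['point'],z,st))
save(p,sys.argv[1],None,1.56)
np.savez('last.npz',T=camT(p,st),K=p['intrinsics'],D=p['distortion'],im=p['image'])
E
python3 rod.py w1.png
```

```text
[ 0.5664 -0.0022  0.3002] [ 3.141   0.0007 -0.0003]
scale 0.67 [255.7 182.2] [ 0.5251 -0.002   0.    ]
rod_about 0.55 [253.1 212.8] [0.527  0.0008 0.1515]Traceback (most recent call last):
  File "rod.py", line 6, in <module>
    for d in viewer.spot_point(p,k)[:3]:
             ~~~~~~~~~~~~~~~~~^^^^^
ValueError: it knows: baren, brayer, eyenut, inktin, knife, knobcap, marker, pan_center, ring1, ring2, ring3, ring4, rod_about, scale
```

```bash
sed -i 's/,needle=.068//' rod.py; python3 rod.py w1.png
```

```text
[ 0.5663 -0.0032  0.3003] [ 3.1414 -0.0031  0.0002]
scale 0.74 [255.6 179.6] [ 0.5295 -0.0027  0.    ]
rod_about 0.86 [248.9 211. ] [0.5292 0.0047 0.1515]
```

View pics/w1.png

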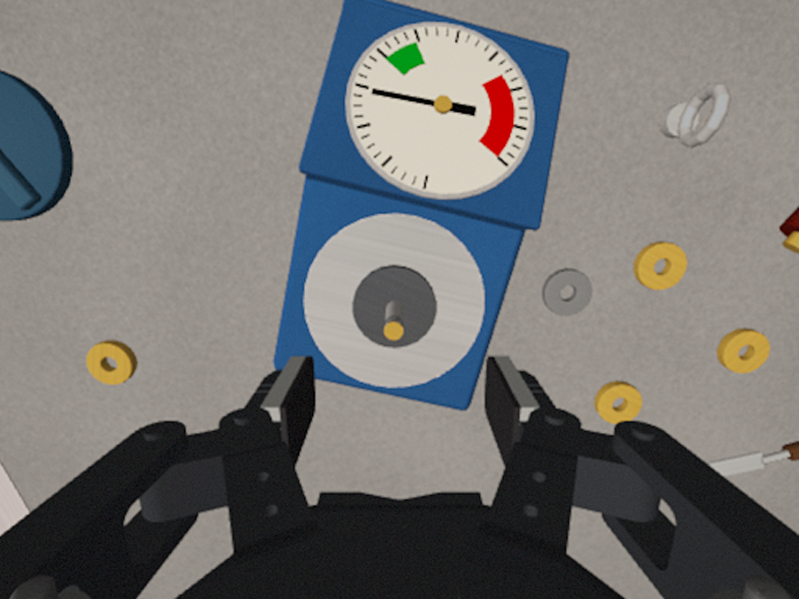

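The picture shows the rod's yellow end at about (393,331) in the enlarged picture, i.e. (251.5,212). The needle stands at about 1.55 rad, so the hanger weighs about 0.59 kg and two rings should land in green. The brass rings show at (661,266), (743,351), (618,403) and (111,362).

```bash
cat > blob.py <<'E'
from h import *
def blobs(p,st,z,amin=20):
    hsv=cv2.cvtColor(p['image'],cv2.COLOR_RGB2HSV)
    m=cv2.inRange(hsv,(16,110,90),(32,255,255))
    n,l,s,c=cv2.connectedComponentsWithStats(m)
    out=[]
    for i in range(1,n):
        if s[i,4]>=amin:
            cn=cv2.findContours((l==i).astype(np.uint8),cv2.RETR_EXTERNAL,cv2.CHAIN_APPROX_NONE)[0][0]
            M=cv2.moments(cv2.convexHull(cn)); ce=(M['m10']/M['m00'],M['m01']/M['m00'])
            out.append((s[i,4],np.round(ce,1),atz(p,ce,z,st)))
    return out
E
python3 - <<'E'
from blob import *
np.set_printoptions(precision=4,suppress=True)
p,st=shot('wrist'); print(st['tool_pos'])
for b in blobs(p,st,.007): print(*b, atz(p,b[1],.151,st))
# dial geometry: angles by undistorting to a tilted plane: use needle tip/center/zero tick dirs
for d in viewer.spot_point(p,'rod_about'): print(d)
E
```

```text
[ 0.5664 -0.0027  0.3003]
102 [284.   66.6] [ 0.7007 -0.044   0.007 ] [ 0.6789 -0.0305  0.151 ]
88 [507.6 154.8] [ 0.5709 -0.4019  0.007 ] [ 0.5919 -0.2703  0.151 ]
758 [423.2 170. ] [ 0.5467 -0.2722  0.007 ] [ 0.5757 -0.1834  0.151 ]
122 [252.3 211.8] [0.4758 0.0036 0.007 ] [0.5281 0.0013 0.151 ]
707 [476.5 224.5] [ 0.4522 -0.3781  0.007 ] [ 0.5123 -0.2544  0.151 ]
625 [ 71.  231.6] [0.4402 0.3149 0.007 ] [0.5044 0.21   0.151 ]
591 [396.2 257.8] [ 0.3891 -0.2501  0.007 ] [ 0.4701 -0.1686  0.151 ]
{'point': [252.7, 210.1], 'score': 0.61}
```

Call:
step_arm(
  series=[-0.005,0.06,0,0,-0.01,0.12,0,0,-0.015,0.18,0.02,0,-0.02,0.235,0.05,0,-0.02,0.2695,0.1,0,-0.02,0.2695,0.16,0,-0.02,0.2695,0.2,0,-0.02,0.2695,0.2,0],
)

```text
time: 4.47
tool_pos: [0.543, -0.2699, 0.0958]
tcp_rot: [-3.137, 0.001, 0.013]
wrist_force: [0.2, 0.1, 0.1]
width: 0.702
grip_force: 0.0
```

```bash
cat > b.py <<'E'
from blob import *
import sys
np.set_printoptions(precision=4,suppress=True)
p,st=shot('wrist'); print(st['tool_pos'],st['tcp_rot'],st['wrist_force'],st['width'])
for b in blobs(p,st,float(sys.argv[1]),300): print(*b, b[2]-st['tool_pos'])
cv2.imwrite('pics/'+sys.argv[2],p['image'][:,:,::-1])
E
python3 b.py .0065 w2.png
```

```text
[ 0.543  -0.2699  0.0958] [-3.1371  0.0011  0.0127] [0.2289 0.1006 0.1335] 0.701730974061086
496 [413.1 162.4] [ 0.5704 -0.403   0.0065] [ 0.0274 -0.1331 -0.0893]
2281 [258.8 189.3] [ 0.5467 -0.2721  0.0065] [ 0.0037 -0.0022 -0.0893]
357 [376.8 268.1] [ 0.4688 -0.3845  0.0065] [-0.0742 -0.1146 -0.0893]
```

Call:
step_arm(
  series=[0,0,0.05,0,0,0,0.085,0,0,0,0.097,0,0,0,0.097,0],
)

```text
time: 5.03
tool_pos: [0.5477, -0.2719, 0.0047]
tcp_rot: [3.141, 0.0, 0.003]
wrist_force: [0.0, 0.6, 0.9]
width: 0.701
grip_force: 0.0
```

Call:
step_arm(
  series=[0,0,0,0,0,0,0,0,0,0,0,0,0,0,0,0],
  gripper=0.45,
  newtons=40,
)

```text
time: 5.52
tool_pos: [0.5485, -0.2724, 0.0063]
tcp_rot: [3.14, -0.0, 0.006]
wrist_force: [-1.2, 1.6, 6.3]
width: 0.55
grip_force: 40.4
```

Call:
step_arm(
  series=[0,0,-0.03,0,0,0,-0.08,0,0,0,-0.14,0,0,0,-0.2,0,0,0,-0.2,0,0,0,-0.2,0],
)

```text
time: 6.28
tool_pos: [0.5464, -0.2714, 0.2039]
tcp_rot: [3.141, -0.0, 0.002]
wrist_force: [-0.4, -0.3, -1.7]
width: 0.542
grip_force: 41.5
```

```bash
python3 b.py .2 w3.png; python3 -c "
import cv2;i=cv2.imread('pics/w3.png');cv2.imwrite('pics/w3b.png',cv2.resize(i[190:384,130:390],None,fx=3,fy=3))"
```

```text
[ 0.5464 -0.2714  0.2039] [ 3.141  -0.0003  0.0017] [-0.3764 -0.258  -1.6775] 0.5424657109276145
5925 [254.3 245.3] [ 0.5401 -0.2707  0.2   ] [-0.0063  0.0008 -0.0039]
711 [337.  237.2] [ 0.5453 -0.3188  0.2   ] [-0.0011 -0.0474 -0.0039]
```

View pics/w3b.png

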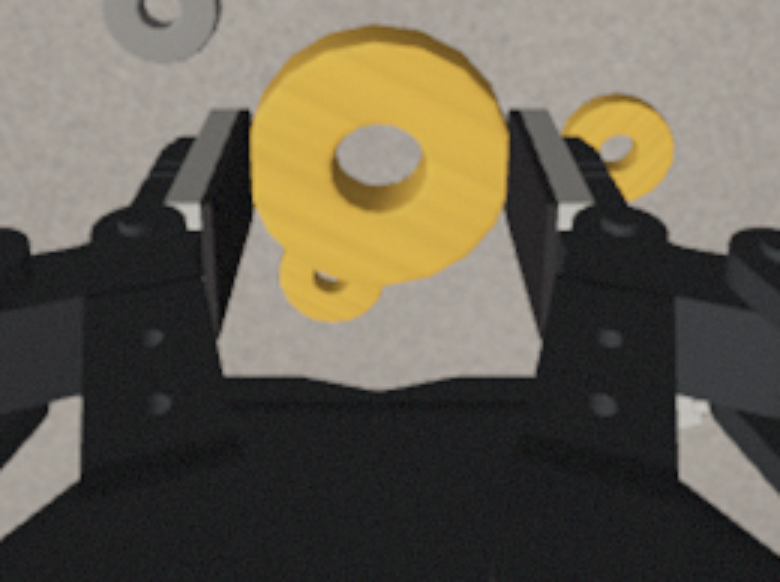

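The ring is gripped flat. Its bore's upper rim spans about (331–426, 124–212) in the crop, with its centre at full-picture pixel (256.1,246).

```bash
python3 - <<'E'
from h import *
np.set_printoptions(precision=4,suppress=True)
p,st=shot('wrist')
for zr in (.003,.006,.009):
  z=st['tool_pos'][2]+zr
  print(zr,atz(p,(256.1,246),z,st)-st['tool_pos'])
  c=st['tool_pos']+[-.0,0,zr]
  a=np.linspace(0,2*np.pi,60)
  C=atz(p,(256.1,246),z,st)
  for r in(.0085,.025):
    q=proj(p,C+np.c_[r*np.cos(a),r*np.sin(a),0*a],st); q=(q-[130,190])*3
    print(r,q.min(0),q.max(0))
E
```

```text
0.003 [-0.0032 -0.0003  0.003 ]
0.0085 [332.801  126.0204] [423.8073 208.6848]
0.025 [244.344   40.7769] [512.3031 284.3379]
0.006 [-0.0017 -0.0003  0.006 ]
0.0085 [331.8055 125.0872] [424.8031 209.562 ]
0.025 [241.4018  37.8608] [515.2477 286.7752]
0.009 [-0.0001 -0.0003  0.009 ]
0.0085 [330.7655 124.1116] [425.8435 210.4778]
0.025 [238.3274  34.8079] [518.3247 289.3167]
```

Call:
step_arm(
  series=[-0.005,-0.06,0,0,-0.01,-0.12,0,0,-0.015,-0.18,0,0,-0.0166,-0.235,0,0,-0.0166,-0.273,0.01,0,-0.0166,-0.273,0.029,0,-0.0166,-0.273,0.029,0,-0.0166,-0.273,0.029,0],
)

```text
time: 7.38
tool_pos: [0.5295, 0.0006, 0.1734]
tcp_rot: [3.141, -0.002, -0.003]
wrist_force: [-0.4, 0.2, -2.4]
width: 0.547
grip_force: 41.7
```

```bash
cat > v.py <<'E'
from h import *
import sys
np.set_printoptions(precision=4,suppress=True)
p,st=shot('wrist'); print(st['tool_pos'],st['tcp_rot'],st['wrist_force'])
cv2.imwrite('pics/'+sys.argv[1],cv2.resize(p['image'][190:340,180:330,::-1],None,fx=4,fy=4,interpolation=2))
import pickle; pickle.dump((p,st),open('v.pkl','wb'))
E
python3 v.py w4.png
```

```text
[0.5295 0.0006 0.1734] [ 3.1414 -0.0023 -0.0028] [-0.3804  0.1986 -2.3519]
```

View pics/w4.png

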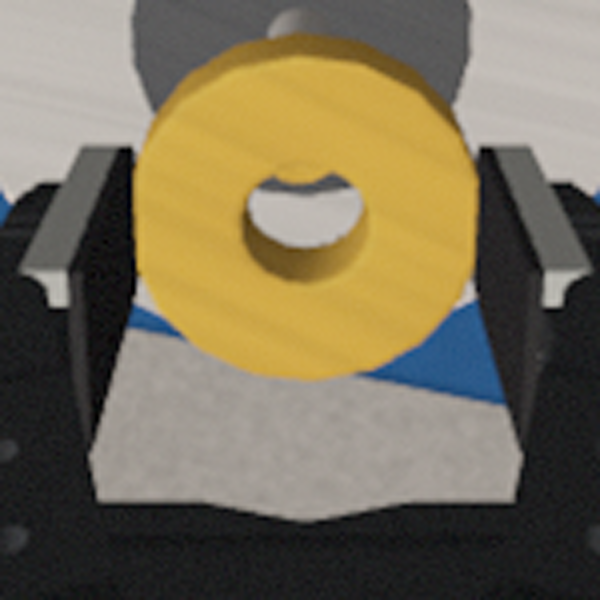

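The rod's lower end edge shows through the bore at crop (300,184). The bore's rim spans (243–370, 165–282), so its centre is about (306,223).

```bash
python3 - <<'E'
from h import *
import pickle
np.set_printoptions(precision=4,suppress=True)
p,st=pickle.load(open('v.pkl','rb'))
e=atz(p,(180+300/4,190+184/4),.151,st); print('rod edge',e,'centre ~',e+[.0065,0,0])
for zr in (.004,.006,.008):print(atz(p,(256.5,245.75),st['tool_pos'][2]+zr,st))
for c in ([.5281,.0013,.151],[.531,.001,.151]):
  a=np.linspace(0,6.28,50); q=(proj(p,np.array(c)+np.c_[.0065*np.cos(a),.0065*np.sin(a),0*a],st)-[180,190])*4; print(q.min(0),q.max(0))
E
```

```text
rod edge [0.5205 0.001  0.151 ] centre ~ [0.527 0.001 0.151]
[0.5269 0.0001 0.1774]
[0.528  0.0001 0.1794]
[0.529  0.0001 0.1814]
[257.8763 103.2407] [338.2588 177.8193]
[259.5007  86.174 ] [340.2409 161.4173]
```

Call:
step_arm(
  series=[-0.0003,-0.001,0.006,0,-0.0003,-0.001,0.0125,0,-0.0003,-0.001,0.0145,0,-0.0003,-0.001,0.0165,0,-0.0003,-0.001,0.018,0,-0.0003,-0.001,0.0195,0,-0.0003,-0.001,0.0195,0],
)

```text
time: 8.3
tool_pos: [0.5295, 0.0026, 0.1546]
tcp_rot: [-3.142, 0.0, 0.0]
wrist_force: [0.5, 0.2, -1.6]
width: 0.546
grip_force: 41.6
```

Call:
step_arm(
  series=[0,0,0.001,0,0,0,0.002,0,0,0,0.003,0,0,0,0.003,0],
)

```text
time: 8.8
tool_pos: [0.5295, 0.0025, 0.1515]
tcp_rot: [-3.142, 0.0, 0.0]
wrist_force: [0.7, 0.5, -2.5]
width: 0.546
grip_force: 41.6
```

Call:
step_arm(
  series=[0,0,0.0015,0,0,0,0.003,0,0,0,0.0045,0,0,0,0.006,0,0,0,0.006,0],
)

```text
time: 9.43
tool_pos: [0.5295, 0.0025, 0.1455]
tcp_rot: [3.142, -0.0, -0.001]
wrist_force: [0.3, 0.1, -1.5]
width: 0.548
grip_force: 41.6
```

```bash
python3 v.py w5.png
```

```text
[0.5295 0.0025 0.1455] [ 3.1416 -0.0003 -0.0006] [ 0.318   0.0739 -1.4682]
```

View pics/w5.png

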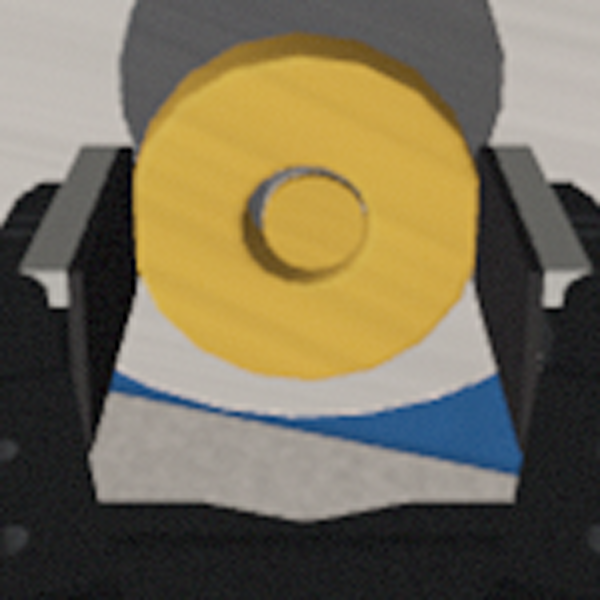

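The ring is threaded: the rod end shows inside the bore at crop (314,223), about 1 mm off the bore's centre at (306,223). I'll centre it and go down.

Call:
step_arm(
  series=[0,0.0008,0.004,0,0,0.0008,0.01,0,0,0.0008,0.017,0,0,0.0008,0.024,0,0,0.0008,0.031,0,0,0.0008,0.036,0,0,0.0008,0.039,0,0,0.0008,0.039,0],
)

```text
time: 10.48
tool_pos: [0.5295, 0.0018, 0.1065]
tcp_rot: [-3.142, 0.0, 0.001]
wrist_force: [0.3, -0.2, -1.3]
width: 0.547
grip_force: 41.7
```

Call:
step_arm(
  series=[0,0,0.001,0,0,0,0.002,0,0,0,0.003,0,0,0,0.004,0,0,0,0.004,0],
)

```text
time: 11.1
tool_pos: [0.5295, 0.0018, 0.1026]
tcp_rot: [-3.142, 0.0, 0.0]
wrist_force: [-0.3, 0.2, -2.0]
width: 0.546
grip_force: 41.6
```

Call:
step_arm(
  series=[0,0,0.001,0,0,0,0.002,0,0,0,0.002,0,0,0,0.002,0],
)

```text
time: 11.6
tool_pos: [0.5297, 0.0018, 0.1009]
tcp_rot: [3.142, -0.0, 0.0]
wrist_force: [-0.0, 0.8, 0.0]
width: 0.54
grip_force: 42.0
```

Call:
step_arm(
  series=[0,0,0,0,0,0,0,0,0,0,-0.004,0,0,0,-0.02,0,0,0,-0.06,0,0,0,-0.12,0,0,0,-0.17,0,0,0,-0.2,0],
  gripper=0.7,
)

```text
time: 12.6
tool_pos: [0.5309, 0.0017, 0.306]
tcp_rot: [3.141, -0.0, 0.01]
wrist_force: [0.4, -0.1, 0.5]
width: 0.702
grip_force: 0.0
```

```bash
python3 b.py .0065 w6.png
```

```text
[0.5309 0.0017 0.306 ] [ 3.1413 -0.0002  0.0101] [ 0.4123 -0.1378  0.4995] 0.7024384955667449
1119 [255.8 172.5] [0.5081 0.0018 0.0065] [-0.0228  0.0001 -0.2995]
727 [481.2 205.2] [ 0.4516 -0.3793  0.0065] [-0.0792 -0.381  -0.2995]
642 [ 71.4 212.3] [0.4393 0.3159 0.0065] [-0.0915  0.3142 -0.2995]
613 [400.  239.5] [ 0.3886 -0.2506  0.0065] [-0.1423 -0.2524 -0.2995]
```

View pics/w6.png

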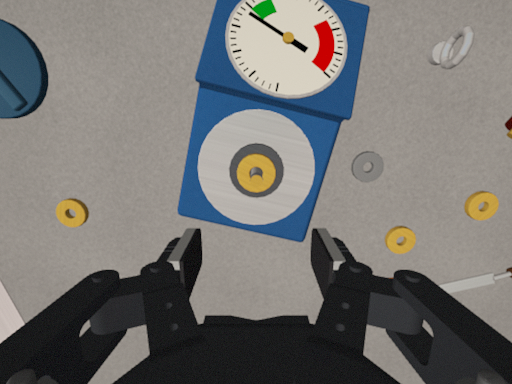

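The first ring lies flat on the base, at (256,172). The needle is just short of green at (268,25), so one more ring is needed. Next is the ring at (400,240).

Call:
step_arm(
  series=[-0.03,0.05,0,0,-0.06,0.1,0,0,-0.09,0.15,0.01,0,-0.115,0.2,0.04,0,-0.135,0.24,0.08,0,-0.141,0.2524,0.135,0,-0.141,0.2524,0.19,0,-0.141,0.2524,0.2,0],
)

```text
time: 13.65
tool_pos: [0.3855, -0.2488, 0.0975]
tcp_rot: [-3.137, 0.002, 0.01]
wrist_force: [-0.5, 0.6, 0.7]
width: 0.7
grip_force: 0.0
```

Call:
step_arm(
  series=[0,0,0,0,0,0,0,0],
)

```text
time: 13.9
tool_pos: [0.3907, -0.2518, 0.1035]
tcp_rot: [3.139, 0.001, 0.006]
wrist_force: [-0.2, 0.5, -1.1]
width: 0.699
grip_force: 0.0
```

```bash
python3 b.py .0065 w7.png
```

```text
[ 0.3907 -0.2518  0.1035] [3.1386 0.0008 0.0063] [-0.1684  0.5122 -1.0589] 0.6992386164742415
2807 [405.5 121.8] [ 0.4526 -0.379   0.0065] [ 0.0618 -0.1272 -0.097 ]
2100 [253.3 193.7] [ 0.3893 -0.2499  0.0065] [-0.0014  0.0019 -0.097 ]
1353 [249.8 293.8] [ 0.284  -0.246   0.0065] [-0.1067  0.0058 -0.097 ]
```

Call:
step_arm(
  series=[0.0005,-0.0006,0.05,0,0.0005,-0.0006,0.085,0,0.0005,-0.0006,0.096,0,0.0005,-0.0006,0.096,0,0.0005,-0.0006,0.096,0],
)

```text
time: 14.58
tool_pos: [0.3907, -0.2511, 0.0065]
tcp_rot: [3.14, -0.0, 0.005]
wrist_force: [-0.2, -0.3, 0.4]
width: 0.696
grip_force: 0.0
```

Call:
step_arm(
  series=[0,0,0,0,0,0,0,0,0,0,0,0,0,0,0,0],
  gripper=0.45,
  newtons=40,
)

```text
time: 15.08
tool_pos: [0.3906, -0.251, 0.007]
tcp_rot: [3.14, -0.0, 0.004]
wrist_force: [-1.8, 1.4, 8.8]
width: 0.543
grip_force: 39.5
```

Call:
step_arm(
  series=[0,0,-0.03,0,0,0,-0.08,0,0,0,-0.14,0,0,0,-0.2,0,0,0,-0.2,0,0,0,-0.2,0],
)

```text
time: 15.82
tool_pos: [0.3888, -0.2499, 0.2049]
tcp_rot: [3.141, -0.0, 0.001]
wrist_force: [0.2, 0.6, -2.2]
width: 0.542
grip_force: 41.5
```

```bash
python3 v.py w8.png
```

```text
[ 0.3888 -0.2499  0.2049] [ 3.1412 -0.0004  0.0008] [ 0.2329  0.6132 -2.1621]
```

View pics/w8.png

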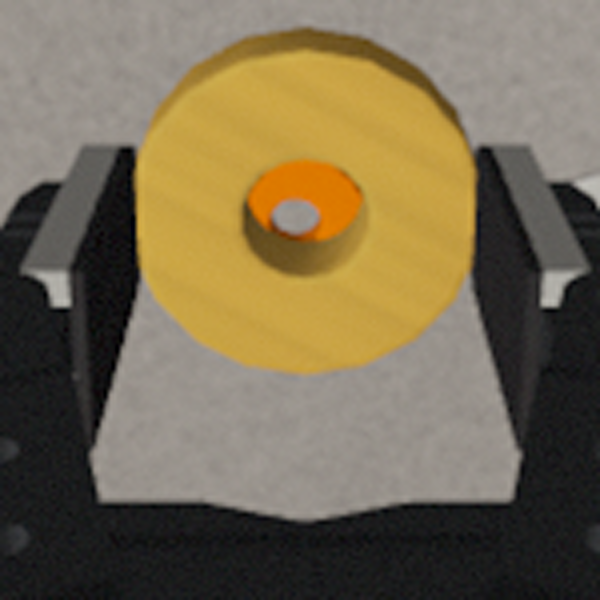

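The second ring is held flat. Its bore centre at crop (306,217.5) is about 0.8 mm further towards +x in the grip than the first.

Call:
step_arm(
  series=[0.028,-0.05,0,0,0.056,-0.1,0,0,0.084,-0.15,0,0,0.112,-0.2,0,0,0.132,-0.238,0,0,0.1399,-0.2517,0.01,0,0.1399,-0.2517,0.03,0,0.1399,-0.2517,0.04,0],
)

```text
time: 16.88
tool_pos: [0.5265, 0.0013, 0.1612]
tcp_rot: [3.141, -0.0, -0.01]
wrist_force: [-0.1, 0.6, -3.0]
width: 0.542
grip_force: 41.6
```

Call:
step_arm(
  series=[0,0,0,0,0,0,0,0,0,0,0,0,0,0,0,0],
)

```text
time: 17.38
tool_pos: [0.5294, 0.0015, 0.1654]
tcp_rot: [3.142, -0.001, 0.002]
wrist_force: [-0.3, 0.1, -2.7]
width: 0.54
grip_force: 41.6
```

Call:
step_arm(
  series=[-0.0006,-0.0003,0.004,0,-0.0006,-0.0003,0.007,0,-0.0006,-0.0003,0.009,0,-0.0006,-0.0003,0.0105,0,-0.0006,-0.0003,0.012,0,-0.0006,-0.0003,0.0125,0,-0.0006,-0.0003,0.0125,0],
)

```text
time: 18.25
tool_pos: [0.5284, 0.002, 0.1522]
tcp_rot: [-3.142, 0.0, 0.0]
wrist_force: [0.5, 0.3, -2.4]
width: 0.54
grip_force: 41.6
```

No contact felt; a little further down, then look.

Call:
step_arm(
  series=[0,0,0.001,0,0,0,0.002,0,0,0,0.003,0,0,0,0.004,0,0,0,0.004,0],
)

```text
time: 18.88
tool_pos: [0.5283, 0.0019, 0.148]
tcp_rot: [3.142, -0.0, -0.0]
wrist_force: [-1.1, -0.1, -1.0]
width: 0.541
grip_force: 41.6
```

```bash
python3 v.py w9.png
```

```text
[0.5283 0.0019 0.148 ] [ 3.1416 -0.0004 -0.0005] [-1.0541 -0.092  -1.0206]
```

View pics/w9.png

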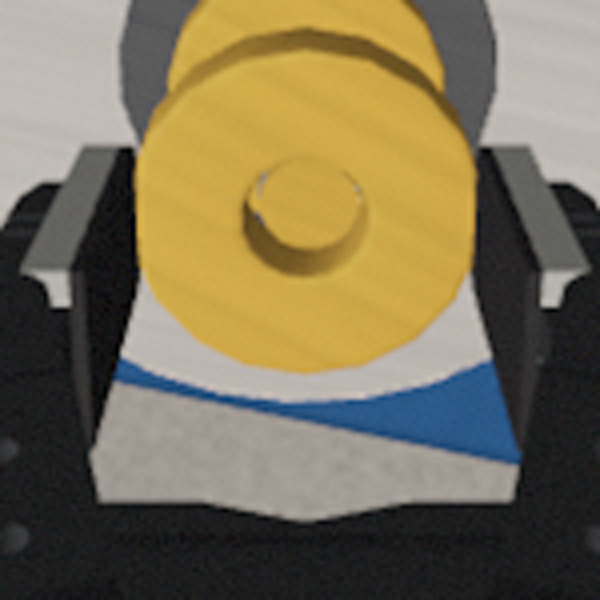

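Threaded: the rod end is inside the bore at crop (311,202). Going down.

Call:
step_arm(
  series=[0,0.0004,0.004,0,0,0.0004,0.01,0,0,0.0004,0.016,0,0,0.0004,0.022,0,0,0.0004,0.027,0,0,0.0004,0.031,0,0,0.0004,0.0325,0,0,0.0004,0.0325,0],
)

```text
time: 19.92
tool_pos: [0.5284, 0.0016, 0.1156]
tcp_rot: [3.142, -0.0, -0.0]
wrist_force: [1.0, 0.5, -1.9]
width: 0.542
grip_force: 41.6
```

Call:
step_arm(
  series=[0,0,0.001,0,0,0,0.002,0,0,0,0.003,0,0,0,0.003,0,0,0,0.003,0],
)

```text
time: 20.55
tool_pos: [0.5286, 0.0015, 0.1129]
tcp_rot: [3.142, -0.0, 0.001]
wrist_force: [0.1, 0.4, 1.1]
width: 0.544
grip_force: 41.9
```

In contact with about 3 N. Release and rise.

Call:
step_arm(
  series=[0,0,0,0,0,0,0,0,0,0,-0.004,0,0,0,-0.02,0,0,0,-0.06,0,0,0,-0.12,0,0,0,-0.17,0,0,0,-0.2,0],
  gripper=0.7,
)

```text
time: 21.55
tool_pos: [0.5296, 0.0015, 0.3179]
tcp_rot: [3.141, -0.0, 0.01]
wrist_force: [-0.3, -0.2, -0.5]
width: 0.695
grip_force: 0.0
```

Call:
step_arm(
  series=[0,0,0,0,0,0,0,0,0,0,0,0,0,0,0,0],
)

```text
time: 22.05
tool_pos: [0.5277, 0.0016, 0.3111]
tcp_rot: [-3.141, 0.0, 0.004]
wrist_force: [-0.2, 0.5, -0.2]
width: 0.698
grip_force: 0.0
```

```bash
python3 b.py .0065 w10.png
```

```text
[0.5277 0.0016 0.3111] [-3.1415  0.0003  0.0043] [-0.2366  0.4631 -0.1848] 0.6976265251639447
1243 [255.7 169.1] [0.5068 0.002  0.0065] [-0.0209  0.0004 -0.3046]
711 [478.9 200.7] [ 0.4519 -0.3785  0.0065] [-0.0758 -0.3801 -0.3046]
632 [ 73.5 207.5] [0.4399 0.3152 0.0065] [-0.0878  0.3136 -0.3046]
```

View pics/w10.png

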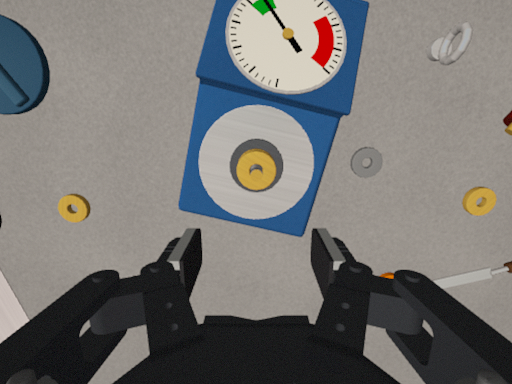

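Both rings are threaded and stacked, with the needle inside the green sector near (270,5). I'll check the margin numerically.

```bash
python3 - <<'E'
import cv2,numpy as np
im=cv2.imread('pics/w10.png'); c=np.array([288,33.7])
h=cv2.cvtColor(im,cv2.COLOR_BGR2HSV)
def ang(m):
    y,x=np.nonzero(m); d=np.c_[x,y]-c; r=np.hypot(*d.T); k=(r<62)&(r>8); return np.degrees(np.arctan2(d[k,1],d[k,0]))%360
g=ang(cv2.inRange(h,(45,120,60),(80,255,255))); print('green',np.percentile(g,[1,50,99]))
y,x=np.nonzero(h[:,:,2]<70); d=np.c_[x,y]-c; r=np.hypot(*d.T); a=np.degrees(np.arctan2(d[:,1],d[:,0]))%360
k=(r<32)&(r>10)&(a>200)&(a<280); print('needle',np.median(a[k]),k.sum())
E
```

```text
green [217.74872888 227.00008783 244.6847501 ]
needle 234.98825724764927 60
```

```bash
python3 -c "
from workcell import job; print(job.finish_job())"
```

```text
the job is handed in; nothing more can be done
None
```

I handed the job in after about 22 s on the robot's clock: two brass rings are threaded on the hanger, and the needle rests in the green at about 2.4 rad. The other two rings are still on the table, and I saw nothing else on the bench moved; no verdict was returned.

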